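# Shut and lock the punch case

## Robot

A 6-joint arm with a two-finger parallel gripper is mounted at the origin on a cart in front of the work surface, level with it; the furniture and walls round the work are solid. World frame = base frame: x ahead of the robot, y to its left, z up, the work surface at z = 0. Lengths are in m, angles in rad, forces in N, time in s.
With the tool pointing down it reaches from about 0.375 to 0.925 m from the base axis. Payload 5.7 kg.
Tool frame: the origin (TCP) lies between the finger pads; the fingertips stand 25 mm ahead of it and the grasp point (between the pads) lies 6 mm ahead of it; z points along the fingers, y is the line along which they close (so a half turn about z gives the same grasp; the last joint's range is limited). The gripper opens to 85 mm and grips with 20 to 120 N. Pads are 22 mm wide; open, the fingers measure 114 mm over their backs; the gripper's body (76 mm by 85 mm) begins 54 mm behind the grasp point. The pads swing forward as they close: fully open they stand 13 mm farther back than shut.
Start: joints at [1.162, 0.359, 1.51, -0, 1.272, -0.115], TCP at [0.174, 0.574, 0.256] pointing down, gripper open.
Joint ranges: [-2.97, 2.97], [-1.01, 2.36], [0.21, 2.38], [-0.96, 4.11], [0.2, 2.71], [-2.98, 2.98]. Speed limits (rad/s): [2.39, 2.39, 3.14, 3.14, 3.14, 3.14].

## Interface

Orientations are given as a unit quaternion [w, x, y, z].
In Python, from bench import env gives the robot as it stands.
- The arm moves only by the tool apply_moves, never from a script. Its argument "series" is a list of rows, each a list of 2 entries, a list of its own where there are three numbers: the shift along the world's x, y, z in cm, then the turn, a rotation vector about the world's x, y, z in rad. In form: [[[tx, ty, tz], [wx, wy, wz]], ...]. A call has 1 to 20 rows; each row shifts and turns the commanded pose from where the row before left it; what a row does not reach is not made up. A row lasts 1/10 s, in which the tool goes at most 50 mm and 8.59 degrees, less where a joint would pass 70% of its speed; a pose out of reach is approached as far as the arm can. A call is refused whole if a number of a shift passes 5 or a number of a turn 0.15, either way. A call with a gripper value outside its range is refused whole. "claw" is the gripper command: -1 is shut, 1 is fully open, values between are in proportion, set as the call begins (left out, the last holds). The fingers move at their own pace and stop on an object; "grip_force" is the grip in N (left out, the last holds). Time passes only in rows, so rows that do not move let the fingers close. It gives the time, the measured TCP pose, the force, the opening and the grip force at its end, in the units of the state.
- env.read_state(): the state, without advancing time (a new reading comes with each control period).
- env.grab_frame(name): name is "side" or "top"; returns a dict with "image" (384x512x3 uint8, blue, green, red), "vertical_fov" (degrees; the focal length in pixels is half the picture's height over the tangent of half this angle, whatever the lens; pixels are square), "cx", "cy" (the principal point, pixels), "R" (3x3) and "t" (3): a world point X has camera coordinates R X + t. Camera axes: x right, y down, z forward; pixel columns grow to the right and rows downward; lengths in m; the calibration is good to about 2 mm. A picture is of the moment at which its call begins. There is no depth.
- env.finish_job(): hands the job in; it is judged then, once.
The state is a dict: "time": time; "q": joint angles; "joint_vel": joint speeds; "joint_efforts": joint torques, N m; "eef_pos": TCP position; "ee_rot": TCP orientation; "contact_force": force on the tool from outside, world axes, zero at the start; "wrist_torque": the same for the moment, N m; "gripper_width": opening from 0.0 (shut) to 1.0 (fully open); "grip_force": force on a finger pad.
Only numpy, scipy, OpenCV 4.12 (cv2) and the standard library are available. Lean on these libraries where they do the work, as an engineer would, in place of code of your own. Each camera call takes 0.05 s, during which the arm holds its last target. There are 200 camera calls.

## Task

Close the punch case: slide its sticky cover fully home against the far wall by the two knobs, working it forward a little at one end and then the other so that it does not rack, and without forcing it. Then lay the flat steel bar down on the shut cover, behind both knobs and flush along the edge of the deck, so that the cover cannot slide back. Leave the file where it lies.

Things in the scene. Friction and masses are not known exactly. Their poses are not given: they have to be found in the camera images.
- case: Green steel punch case fixed to the bench, 232 (its x) x 338 (y, over the folded side handles) x 46 mm high. x points away from the robot (turned up to 0.2 rad), y left, z up. Origin: on the bench, below the far edge of the fixed deck, midway between the sides. The sides' lips reach in to y = +-142 mm, tops at z = 45 mm. The punches lie in the opening, x = 0 to 90 mm.
- deck_edge (a point): Middle of the top of the deck's far edge (case x = 0, y = 0, z = 46 mm). The deck, 5 mm thick, covers case x = -132 to 0 and is all the rest of the case's top on the robot's side; nothing on it stands higher. Two slots for the knobs, y = 100 to 142 mm left and right, run back from the edge to x = -58 mm; in the middle is a finger notch 60 mm wide, 30 mm deep.
- stop (a point): Middle of the far wall's inner face (case x = 90 mm, z = 39 mm, the height of the cover's top): the cover's leading edge rests against it when fully home.
- cover: Bare metal sliding cover, 125 (x) x 290 x 5 mm, about 0.8 kg, that runs out from under the deck along the case's x. Origin: underside, midway between its two knobs; axes as the case's when square. Leading edge at its x = +50 mm, trailing edge (under the deck) at -75 mm. Fully home its origin is at x = 40, z = 34 mm in the case's frame; at the start it is open by 60 to 70 mm.
- knob_left (a point): Top centre of the cover's left knob (cover y = +120 mm): upright, round, black, 18 mm in diameter, 28 mm tall, top at z = 67 mm. Pushed forward at one knob (about 5 N) the cover turns by up to about 0.1 rad in its side play (that knob some 25 mm ahead of the other) and then jams; pushed at the other knob it frees, turns back and goes on. It has no other place to push.
- knob_right (a point): Top centre of the cover's right knob (cover y = -120 mm), like the left one. With the cover home the backs of both knobs are 31 mm from the deck's edge.
- lock_bar: Bright flat steel bar, a dark round hole near each end, 26 (its x) x 270 (its y) x 7 mm, 0.38 kg, lying on the bench to the left or right of the case. Origin: centre of its underside. In place it lies on the shut cover (underside at z = 39 mm, top level with the deck) along the case's y between the lips, with 5 mm of play between the deck's edge and the knobs.
- bar_end_a (a point): On the bar's underside, on its centre line, 130 mm from its middle (bar y = +130 mm).
- bar_end_b (a point): The same at the bar's other end (bar y = -130 mm).
- file: Flat file with a wooden handle, 25 x 290 x 26 mm, lying on the side of the case where the bar is not; not needed. Origin: centre of its underside.

How it is judged:
On the way:
1. the cover is fully home: both knobs within 3 mm of their home position (x of each of knob_left, knob_right in the frame of case above 0.037 m), for 0.2 s.
At the end, for the whole second after the job is handed in: The cover is fully home (both knobs within 3 mm of their home position) and lies flat in its track; the bar lies flat on the cover between the deck's edge and the knobs, its near side within 2.5 mm of the deck's edge at both ends; all at rest (all of step 1 and z of cover in the frame of case below 0.036 m and x of bar_end_a in the frame of case between 0.0115 and 0.0155 m and x of bar_end_b in the frame of case between 0.0115 and 0.0155 m and z of bar_end_a in the frame of case between 0.037 and 0.0415 m and z of bar_end_b in the frame of case between 0.037 and 0.0415 m and linear speed of each of lock_bar, cover below 0.01 m/s); the robot touches nothing.
It fails at once if the cover is forced: pushed with more than 60 N (contact force between any of the fingers, the arm and cover above 60 N).
It fails at once if the file is moved by more than 40 mm (distance of file from where it was at the start of the episode above 0.04 m).
It also fails if it takes over 61 s, if anything falls off the work surface, if the arm or the gripper's body presses on something with over 40 N, if the wrist force passes 120 N, or if a joint passes its speed limit or range.

## Working session

There is one attempt and no reset: what is moved stays moved. The work goes in short steps, Python scripts to look and compute and a tool call to move; the robot and the scene stay as the last step left them, time stands still between calls to the robot, and variables do not carry over. Pictures are saved under pics/ and viewed, at most 10 in all, crops included, and the job is handed in when it is done.

Besides the shell and the picture viewer there is one more tool, called after "Request:" by a JSON object that holds its "op" and its "data". apply_moves: Moves the arm, as the interface text tells. Its arguments: {"type":"object","properties":{"series":{"type":"array","items":{"type":"array"}},"claw":{"type":"number"},"grip_force":{"type":"number"}},"required":["series"]}

```bash
mkdir -p pics; cat > h.py <<'E'
import numpy as np, cv2
from bench import env
def grab(n,save=None):
    f=env.grab_frame(n)
    if save: cv2.imwrite('pics/'+save,f['image'])
    return f
def ray(f,u,v,z):
    h=f['image'].shape[0]; F=h/2/np.tan(np.radians(f['vertical_fov'])/2)
    R=np.array(f['R']);t=np.array(f['t'])
    d=R.T@np.array([(u-f['cx'])/F,(v-f['cy'])/F,1]);c=-R.T@t
    return c+d*(z-c[2])/d[2]
def proj(f,X):
    h=f['image'].shape[0]; F=h/2/np.tan(np.radians(f['vertical_fov'])/2)
    p=np.array(f['R'])@np.array(X)+np.array(f['t']); return p[:2]/p[2]*F+[f['cx'],f['cy']]
E
python3 - <<'E'
from h import *
for n in ['top','side']:
    f=grab(n,n+'0.png'); print(n,{k:np.round(v,3) for k,v in f.items() if k!='image'})
print(env.read_state())
E
```

```text
top {'vertical_fov': np.float64(50.156), 'cx': np.float64(251.422), 'cy': np.float64(185.042), 'R': array([[ 0.006, -1.   , -0.001],
       [-0.995, -0.006, -0.095],
       [ 0.095,  0.001, -0.995]]), 't': array([-1.000e-03,  4.730e-01,  1.102e+00])}
side {'vertical_fov': np.float64(52.1), 'cx': np.float64(256.455), 'cy': np.float64(190.681), 'R': array([[ 0.967, -0.253, -0.015],
       [-0.16 , -0.561, -0.812],
       [ 0.197,  0.788, -0.583]]), 't': array([-0.479,  0.148,  1.182])}
{'time': 0.1, 'q': array([ 1.16186929e+00,  3.59455273e-01,  1.51135415e+00,  2.35274122e-05,
        1.27250873e+00, -1.15108193e-01]), 'joint_vel': array([ 1.43974311e-03, -2.62434023e-03, -2.62812983e-03, -1.99355220e-03,
        6.25433168e-05, -1.73659597e-03]), 'joint_efforts': array([ 5.67747611e-05, -5.28649342e+01, -2.79346257e+01, -6.08958976e-05,
        5.04029682e-03,  1.67716454e-07]), 'eef_pos': array([0.17353433, 0.57374123, 0.25551294]), 'ee_rot': array([-2.34335223e-04,  1.46384926e-01,  9.89227329e-01, -8.30390670e-04]), 'contact_force': array([ 0.36168825, -0.32419263,  0.41707699]), 'wrist_torque': array([-0.00668893,  0.05147129,  0.01657715]), 'grip_force': 0.0, 'gripper_width': 0.9974722349527033}
```

View pics/top0.png

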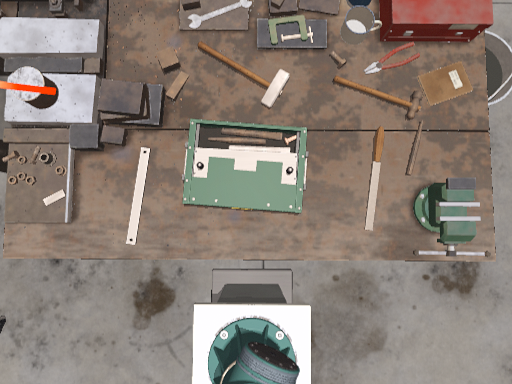

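View pics/side0.png

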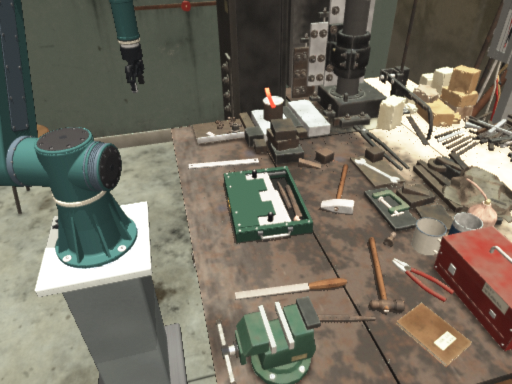

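Top view: the case is at about (185-307, 120-213), with knobs at (200,167) and (290,170). The bar is on the left, from (146,150) to (131,242), and the file is on the right. I'll zoom in for the edges.

```bash
python3 - <<'E'
from h import *
im=cv2.imread('pics/top0.png')
c=cv2.resize(im[112:222,178:314],None,fx=5,fy=5,interpolation=cv2.INTER_CUBIC)
cv2.imwrite('pics/c1.png',c)
f=grab('top')
# bar contour: bright in region
hsv=cv2.cvtColor(f['image'],cv2.COLOR_BGR2HSV)
m=((hsv[...,2]>170)&(hsv[...,1]<60)).astype(np.uint8)
m[:,:115]=0;m[:,165:]=0;m[:140]=0;m[250:]=0
ys,xs=np.nonzero(m); r=cv2.minAreaRect(np.c_[xs,ys].astype(np.float32)); b=cv2.boxPoints(r); print(r,b)
P=np.array([ray(f,*p,0.007) for p in b]); print(P.round(4)); print([np.linalg.norm(P[i]-P[i-1]).round(4) for i in range(4)],P.mean(0))
for u,v in [(200,167),(290,170)]: print(ray(f,u,v,.067))
for u,v in [(190,121),(307,127),(302,213),(184,206)]: print(ray(f,u,v,.046))
E
```

```text
((137.6372833251953, 195.52145385742188), (9.262612342834473, 98.15281677246094), 8.880659103393555) [[125.48524 243.29457]
 [140.63776 146.3184 ]
 [149.78934 147.74834]
 [134.63681 244.7245 ]]
[[0.312  0.3463 0.007 ]
 [0.5818 0.3134 0.007 ]
 [0.5779 0.2876 0.007 ]
 [0.3083 0.3211 0.007 ]]
[np.float64(0.0255), np.float64(0.2717), np.float64(0.0261), np.float64(0.2716)] [0.44500086 0.31709428 0.007     ]
[0.51587978 0.138135   0.067     ]
[ 0.50930405 -0.0996668   0.067     ]
[0.64504825 0.17034946 0.046     ]
[ 0.63027199 -0.14818775  0.046     ]
[ 0.39676775 -0.13326377  0.046     ]
[0.4135163  0.18165583 0.046     ]
```

View pics/c1.png

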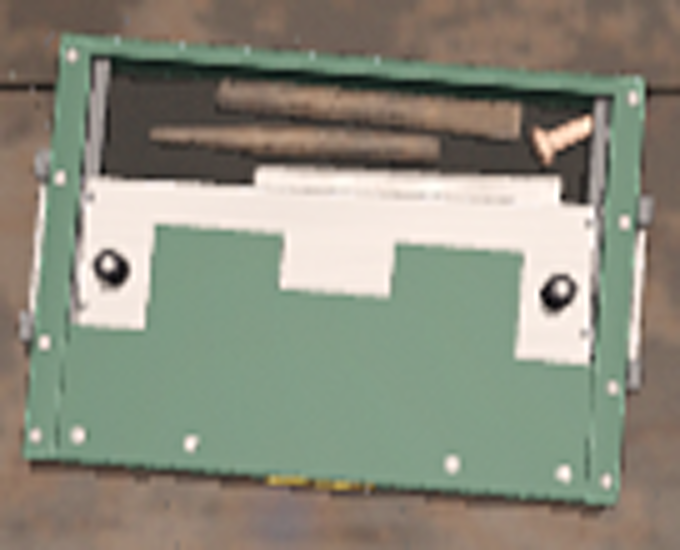

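```bash
cat >> h.py <<'E'
def fit(A,B): # case->world 2D rigid
    a=A.mean(0);b=B.mean(0);U,S,V=np.linalg.svd((A-a).T@(B-b));R=V.T@U.T;return R,b-R@a
E
python3 - <<'E'
from h import *
f=grab('top')
cp=lambda x,y:((x+.5)/5-.5+178,(y+.5)/5-.5+112)
A=np.array([(0,100),(0,-100),(-58,100),(-58,-100),(0,30),(0,-30),(-30,30),(-30,-30)])/1000
px=[(157,226),(524,252),(147,328),(516,360),(284,234),(397,243),(280,290),(390,297)]
B=np.array([ray(f,*cp(*p),.046)[:2] for p in px])
R,t=fit(A,B); print(np.arctan2(R[1,0],R[0,0]),t); print(((B-t)@R*1000).round(1))
for p in [(63,35),(645,77),(615,500),(25,455)]: print('corner',((ray(f,*cp(*p),.046)[:2]-t)@R*1000).round(1))
for p in [(113,262),(560,286)]:
    w=ray(f,*cp(*p),.067);print('knob',w,((w[:2]-t)@R*1000).round(1))
E
```

```text
-0.07331163527155578 [0.54057731 0.01806465]
[[ -1.1  99.1]
 [  0.5 -99.5]
 [-56.8  99.6]
 [-58.3 -99.4]
 [ -0.   30.4]
 [ -0.1 -30.8]
 [-30.6  30. ]
 [-29.7 -29.3]]
corner [ 99.7 159.6]
corner [ 101.5 -158.2]
corner [-128.9 -157.5]
corner [-130.   158.4]
knob [0.52388628 0.13775047 0.067     ] [-25.4 118.1]
knob [ 0.51249302 -0.09861972  0.067     ] [ -19.5 -118.4]
```

The case pose fits with residuals of about 1 mm: yaw -0.073, deck edge at (0.5406, 0.0181). Both knobs are 60 to 65 mm short of home, with the left one trailing. Next I move behind the left knob with the fingers shut.

Request:
{"op": "apply_moves", "data": {"series": [[[2.25,-3.1,-0.9],[0,0,0.016]],[[2.25,-3.1,-0.9],[0,0,0.016]],[[2.25,-3.1,-0.9],[0,0,0.016]],[[2.25,-3.1,-0.9],[0,0,0.016]],[[2.25,-3.1,-0.9],[0,0,0.016]],[[2.25,-3.1,-0.9],[0,0,0.016]],[[2.25,-3.1,-0.9],[0,0,0.016]],[[2.25,-3.1,-0.9],[0,0,0.016]],[[2.25,-3.1,-0.9],[0,0,0.016]],[[2.25,-3.1,-0.9],[0,0,0.016]],[[2.25,-3.1,-0.9],[0,0,0.016]],[[2.25,-3.1,-0.9],[0,0,0.016]],[[2.25,-3.1,-0.9],[0,0,0.016]],[[2.25,-3.1,-0.9],[0,0,0.016]]], "claw": -1, "grip_force": 40}}

```text
time: 1.6
eef_pos: [0.4895, 0.1389, 0.1299]
ee_rot: [0.0, 0.035, 0.999, -0.0]
contact_force: [0.5, -0.2, -0.4]
gripper_width: -0.003
grip_force: 0.0
```

Request:
{"op": "apply_moves", "data": {"series": [[[0,0,-2.6],[0,0,0]],[[0,0,-2.6],[0,0,0]],[[0,0,0],[0,0,0]],[[0.5,-0.04,0],[0,0,0]],[[0.5,-0.04,0],[0,0,0]],[[0.5,-0.04,0],[0,0,0]],[[0.5,-0.04,0],[0,0,0]],[[0.3,-0.02,0],[0,0,0]],[[0,0,0],[0,0,0]]]}}

```text
time: 2.5
eef_pos: [0.5083, 0.1389, 0.0786]
ee_rot: [-0.003, 0.035, 0.999, -0.0]
contact_force: [-9.1, 2.7, 7.3]
gripper_width: 0.004
grip_force: 4.6
```

```bash
python3 - <<'E'
from h import *
f=grab('top'); c=f['image'][100:225,170:320]; cv2.imwrite('pics/c2.png',cv2.resize(c,None,fx=5,fy=5,interpolation=cv2.INTER_CUBIC))
s=env.read_state(); print(s['time'],s['eef_pos'],s['contact_force'])
E
```

```text
2.55 [0.50831153 0.13887707 0.07862975] [-7.54271476  2.32088485  6.68663187]
```

View pics/c2.png

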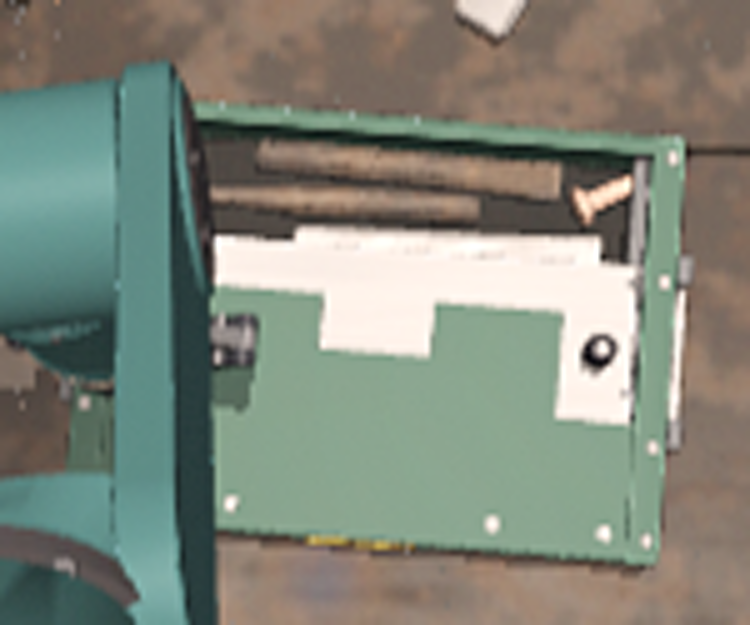

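The fingers are at the left knob with about 9 N of resistance, and the right knob has barely moved. There is also an upward force of 7 N, so I'll check the contact from the side.

```bash
python3 - <<'E'
from h import *
f=grab('side'); p=proj(f,[.52,.138,.06]).astype(int); print(p)
c=f['image'][p[1]-60:p[1]+50,p[0]-60:p[0]+75]; cv2.imwrite('pics/s2.png',cv2.resize(c,None,fx=5,fy=5,interpolation=cv2.INTER_CUBIC))
E
```

```text
[252 173]
```

View pics/s2.png

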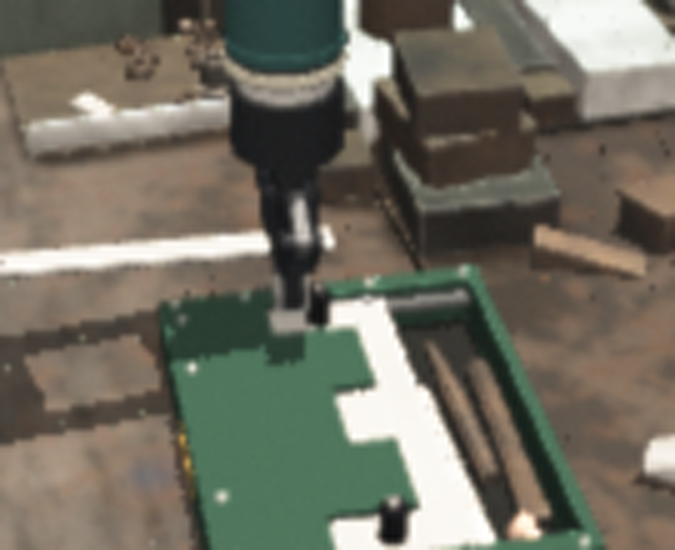

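Contact is clean: the finger is square behind the left knob. I'll keep pushing.

Request:
{"op": "apply_moves", "data": {"series": [[[0.3,-0.022,0],[0,0,0]],[[0.3,-0.022,0],[0,0,0]],[[0.3,-0.022,0],[0,0,0]],[[0.3,-0.022,0],[0,0,0]],[[0.2,-0.015,0],[0,0,0]]]}}

```text
time: 3.1
eef_pos: [0.5213, 0.1376, 0.0786]
ee_rot: [-0.004, 0.035, 0.999, -0.0]
contact_force: [-12.0, 0.8, 8.3]
gripper_width: -0.006
grip_force: 5.7
```

Request:
{"op": "apply_moves", "data": {"series": [[[-1.0,0.07,0],[0,0,0]],[[0,0,3.0],[0,0,0]],[[-0.58,-4.69,0],[0,0,0]],[[-0.58,-4.69,0],[0,0,0]],[[-0.58,-4.69,0],[0,0,0]],[[-0.58,-4.69,0],[0,0,0]],[[-0.58,-4.69,0],[0,0,0]],[[0,0,-3.0],[0,0,0]],[[0,0,0],[0,0,0]],[[0.4,-0.03,0],[0,0,0]],[[0.4,-0.03,0],[0,0,0]],[[0.4,-0.03,0],[0,0,0]]]}}

```text
time: 4.3
eef_pos: [0.4973, -0.096, 0.0788]
ee_rot: [-0.002, 0.034, 0.999, 0.0]
contact_force: [-10.7, -1.5, 6.4]
gripper_width: 0.0
grip_force: 5.2
```

Request:
{"op": "apply_moves", "data": {"series": [[[0.4,-0.03,0],[0,0,0]],[[0.4,-0.03,0],[0,0,0]],[[0.4,-0.03,0],[0,0,0]],[[0.4,-0.03,0],[0,0,0]],[[0.4,-0.03,0],[0,0,0]]]}}

```text
time: 4.8
eef_pos: [0.5145, -0.0966, 0.0786]
ee_rot: [-0.004, 0.034, 0.999, 0.001]
contact_force: [-12.3, 0.7, 8.9]
gripper_width: -0.002
grip_force: 6.1
```

Request:
{"op": "apply_moves", "data": {"series": [[[-1.0,0.07,0],[0,0,0]],[[0,0,3.0],[0,0,0]],[[0.186,4.72,0],[0,0,0]],[[0.186,4.72,0],[0,0,0]],[[0.186,4.72,0],[0,0,0]],[[0.186,4.72,0],[0,0,0]],[[0.186,4.72,0],[0,0,0]],[[0,0,-3.0],[0,0,0]],[[0,0,0],[0,0,0]],[[0.4,-0.03,0],[0,0,0]],[[0.4,-0.03,0],[0,0,0]],[[0.4,-0.03,0],[0,0,0]],[[0.4,-0.03,0],[0,0,0]],[[0.4,-0.03,0],[0,0,0]],[[0.4,-0.03,0],[0,0,0]],[[0.4,-0.03,0],[0,0,0]],[[0.4,-0.03,0],[0,0,0]]]}}

```text
time: 6.5
eef_pos: [0.5464, 0.1348, 0.0786]
ee_rot: [-0.004, 0.036, 0.999, -0.0]
contact_force: [-11.3, 3.7, 7.9]
gripper_width: 0.003
grip_force: 5.8
```

Request:
{"op": "apply_moves", "data": {"series": [[[-1.0,0.07,0],[0,0,0]],[[0,0,3.0],[0,0,0]],[[-0.58,-4.69,0],[0,0,0]],[[-0.58,-4.69,0],[0,0,0]],[[-0.58,-4.69,0],[0,0,0]],[[-0.58,-4.69,0],[0,0,0]],[[-0.58,-4.69,0],[0,0,0]],[[0,0,-3.0],[0,0,0]],[[0,0,0],[0,0,0]],[[0.4,-0.03,0],[0,0,0]],[[0.4,-0.03,0],[0,0,0]],[[0.4,-0.03,0],[0,0,0]],[[0.4,-0.03,0],[0,0,0]],[[0.4,-0.03,0],[0,0,0]],[[0.4,-0.03,0],[0,0,0]],[[0.4,-0.03,0],[0,0,0]],[[0.4,-0.03,0],[0,0,0]]]}}

```text
time: 8.2
eef_pos: [0.5393, -0.0987, 0.0786]
ee_rot: [-0.004, 0.034, 0.999, 0.001]
contact_force: [-11.5, 0.6, 8.4]
gripper_width: 0.002
grip_force: 5.9
```

Request:
{"op": "apply_moves", "data": {"series": [[[-1.0,0.07,0],[0,0,0]],[[0,0,3.0],[0,0,0]],[[0.186,4.72,0],[0,0,0]],[[0.186,4.72,0],[0,0,0]],[[0.186,4.72,0],[0,0,0]],[[0.186,4.72,0],[0,0,0]],[[0.186,4.72,0],[0,0,0]],[[0,0,-3.0],[0,0,0]],[[0,0,0],[0,0,0]],[[0.4,-0.03,0],[0,0,0]],[[0.4,-0.03,0],[0,0,0]],[[0.4,-0.03,0],[0,0,0]],[[0.4,-0.03,0],[0,0,0]],[[0.4,-0.03,0],[0,0,0]],[[0.3,-0.022,0],[0,0,0]]]}}

```text
time: 9.7
eef_pos: [0.5618, 0.1334, 0.0787]
ee_rot: [-0.004, 0.036, 0.999, -0.0]
contact_force: [-11.2, 1.1, 8.3]
gripper_width: 0.001
grip_force: 5.6
```

Request:
{"op": "apply_moves", "data": {"series": [[[-1.0,0.07,0],[0,0,0]],[[0,0,3.0],[0,0,0]],[[-0.41,-4.69,0],[0,0,0]],[[-0.41,-4.69,0],[0,0,0]],[[-0.41,-4.69,0],[0,0,0]],[[-0.41,-4.69,0],[0,0,0]],[[-0.41,-4.69,0],[0,0,0]],[[0,0,-3.0],[0,0,0]],[[0,0,0],[0,0,0]],[[0.4,-0.03,0],[0,0,0]],[[0.4,-0.03,0],[0,0,0]],[[0.4,-0.03,0],[0,0,0]],[[0.4,-0.03,0],[0,0,0]],[[0.2,-0.015,0],[0,0,0]],[[0,0,0],[0,0,0]]]}}

```text
time: 11.2
eef_pos: [0.5505, -0.0994, 0.0787]
ee_rot: [-0.003, 0.034, 0.999, 0.0]
contact_force: [-8.1, -1.3, 5.5]
gripper_width: -0.003
grip_force: 4.2
```

Request:
{"op": "apply_moves", "data": {"series": [[[-1.0,0.07,0],[0,0,0]],[[0,0,3.0],[0,0,0]],[[0.29,4.72,0],[0,0,0]],[[0.29,4.72,0],[0,0,0]],[[0.29,4.72,0],[0,0,0]],[[0.29,4.72,0],[0,0,0]],[[0.29,4.72,0],[0,0,0]],[[0,0,-3.0],[0,0,0]],[[0,0,0],[0,0,0]],[[0.3,-0.022,0],[0,0,0]],[[0.3,-0.022,0],[0,0,0]],[[0.3,-0.022,0],[0,0,0]],[[0.3,-0.022,0],[0,0,0]],[[0.1,-0.007,0],[0,0,0]],[[0,0,0],[0,0,0]]]}}

```text
time: 12.7
eef_pos: [0.5666, 0.1344, 0.0788]
ee_rot: [-0.004, 0.036, 0.999, 0.0]
contact_force: [-10.9, 3.6, 8.4]
gripper_width: 0.0
grip_force: 5.6
```

Request:
{"op": "apply_moves", "data": {"series": [[[0.1,-0.007,0],[0,0,0]],[[0.1,-0.007,0],[0,0,0]]]}}

```text
time: 12.9
eef_pos: [0.5673, 0.1343, 0.0787]
ee_rot: [-0.005, 0.036, 0.999, 0.0]
contact_force: [-12.3, 2.2, 9.7]
gripper_width: -0.003
grip_force: 6.1
```

Request:
{"op": "apply_moves", "data": {"series": [[[0.1,-0.007,0],[0,0,0]],[[0,0,0],[0,0,0]]]}}

```text
time: 13.1
eef_pos: [0.57, 0.134, 0.0788]
ee_rot: [-0.003, 0.036, 0.999, -0.0]
contact_force: [-9.9, 2.0, 6.4]
gripper_width: -0.003
grip_force: 4.9
```

Request:
{"op": "apply_moves", "data": {"series": [[[0.1,-0.007,0],[0,0,0]],[[0.1,-0.007,0],[0,0,0]],[[0,0,0],[0,0,0]]]}}

```text
time: 13.4
eef_pos: [0.5713, 0.1338, 0.0787]
ee_rot: [-0.004, 0.036, 0.999, -0.0]
contact_force: [-9.4, 2.1, 6.1]
gripper_width: 0.001
grip_force: 5.5
```

Request:
{"op": "apply_moves", "data": {"series": [[[0.1,-0.007,0],[0,0,0]],[[0.1,-0.007,0],[0,0,0]],[[0,0,0],[0,0,0]]]}}

```text
time: 13.7
eef_pos: [0.5715, 0.1338, 0.0786]
ee_rot: [-0.006, 0.036, 0.999, -0.0]
contact_force: [-15.7, 2.9, 11.8]
gripper_width: 0.001
grip_force: 7.8
```

Request:
{"op": "apply_moves", "data": {"series": [[[0.1,-0.007,0],[0,0,0]],[[0,0,0],[0,0,0]]]}}

```text
time: 13.9
eef_pos: [0.5716, 0.1338, 0.0786]
ee_rot: [-0.007, 0.036, 0.999, -0.0]
contact_force: [-17.2, 2.1, 14.0]
gripper_width: 0.001
grip_force: 8.8
```

Request:
{"op": "apply_moves", "data": {"series": [[[-1.0,0.07,0],[0,0,0]],[[0,0,3.0],[0,0,0]],[[-0.43,-4.69,0],[0,0,0]],[[-0.43,-4.69,0],[0,0,0]],[[-0.43,-4.69,0],[0,0,0]],[[-0.43,-4.69,0],[0,0,0]],[[-0.43,-4.69,0],[0,0,0]],[[0,0,-3.0],[0,0,0]],[[0,0,0],[0,0,0]],[[0.3,-0.022,0],[0,0,0]],[[0.3,-0.022,0],[0,0,0]],[[0.3,-0.022,0],[0,0,0]],[[0.1,-0.007,0],[0,0,0]],[[0,0,0],[0,0,0]]]}}

```text
time: 15.3
eef_pos: [0.5543, -0.0994, 0.0788]
ee_rot: [-0.003, 0.034, 0.999, -0.0]
contact_force: [-9.3, -2.1, 4.4]
gripper_width: 0.003
grip_force: 4.7
```

Request:
{"op": "apply_moves", "data": {"series": [[[0.1,-0.007,0],[0,0,0]],[[0.1,-0.007,0],[0,0,0]],[[0,0,0],[0,0,0]]]}}

```text
time: 15.6
eef_pos: [0.5544, -0.0993, 0.0787]
ee_rot: [-0.004, 0.034, 0.999, -0.0]
contact_force: [-13.4, -3.9, 8.6]
gripper_width: 0.001
grip_force: 6.8
```

Request:
{"op": "apply_moves", "data": {"series": [[[0.1,-0.007,0],[0,0,0]],[[0.1,-0.007,0],[0,0,0]],[[0,0,0],[0,0,0]]]}}

```text
time: 15.9
eef_pos: [0.5546, -0.0992, 0.0785]
ee_rot: [-0.006, 0.033, 0.999, 0.0]
contact_force: [-18.5, -4.1, 13.2]
gripper_width: -0.006
grip_force: 8.9
```

Request:
{"op": "apply_moves", "data": {"series": [[[-1.0,0.07,0],[0,0,0]],[[0,0,4.0],[0,0,0]],[[-1.0,4.155,0],[0,0,-0.005]],[[-1.0,4.155,0],[0,0,-0.006]],[[-1.0,4.155,0],[0,0,-0.005]],[[-1.0,4.155,0],[0,0,-0.005]],[[-1.0,4.155,0],[0,0,-0.006]],[[-1.0,4.155,0],[0,0,-0.005]],[[-1.0,4.155,0],[0,0,-0.005]],[[-1.0,4.155,0],[0,0,-0.006]],[[-1.0,4.155,0],[0,0,-0.005]],[[-1.0,4.155,0],[0,0,-0.005]],[[0,0,0],[0,0,0]]], "claw": 0.2}}

```text
time: 17.2
eef_pos: [0.4507, 0.3219, 0.1196]
ee_rot: [0.002, 0.059, 0.998, 0.002]
contact_force: [0.3, -0.8, 0.5]
gripper_width: 0.598
grip_force: 0.0
```

```bash
python3 - <<'E'
from h import *
f=grab('top'); g=grab('side')
a=cv2.resize(f['image'][110:220,125:315],None,fx=4,fy=4,interpolation=cv2.INTER_CUBIC)
b=cv2.resize(g['image'][140:250,170:320],(760,557),interpolation=cv2.INTER_CUBIC)
cv2.imwrite('pics/c3.png',a); cv2.imwrite('pics/s3.png',b)
E
```

```text
(no output)
```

View pics/c3.png

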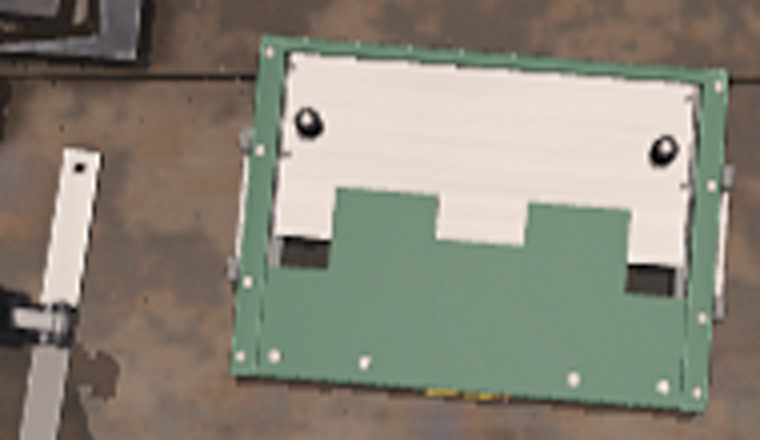

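Cover is against the far wall, with knobs at (309,120) and (664,148) in the crop. I'll re-fit the case pose using this clearer view.

```bash
python3 - <<'E'
from h import *
f=grab('top')
cp=lambda x,y:((x+.5)/4-.5+125,(y+.5)/4-.5+110)
A=np.array([(0,100),(0,-100),(-58,100),(-58,-100),(0,30),(0,-30),(-30,30),(-30,-30)])/1000
px=[(336,187),(631,210),(329,268),(626,295),(440,194),(528,203),(437,240),(524,245)]
B=np.array([ray(f,*cp(*p),.046)[:2] for p in px])
R,t=fit(A,B); print(np.arctan2(R[1,0],R[0,0]),t); print(((B-t)@R*1000).round(1))
for p in [(310,119),(665,147)]:
    w=ray(f,*cp(*p),.067);print('knob',w,((w[:2]-t)@R*1000).round(1))
# bar far part, from hole and edges
hsv=cv2.cvtColor(f['image'],cv2.COLOR_BGR2HSV); g=f['image'][148:185,138:152].astype(int).min(2)
for r in [158,165,172,178]:
    row=f['image'][r,130:160].min(1).astype(float); m=row>170; xs=np.nonzero(m)[0]+130; print(r,xs.min(),xs.max(),ray(f,xs.mean(),r,.007)[:2])
print(env.read_state()['eef_pos'])
E
```

```text
-0.07753643893176036 [0.54101112 0.01799587]
[[-9.000e-01  1.003e+02]
 [ 1.000e-01 -9.940e+01]
 [-5.610e+01  9.980e+01]
 [-5.760e+01 -1.005e+02]
 [ 2.000e-01  2.990e+01]
 [-9.000e-01 -2.980e+01]
 [-3.110e+01  2.920e+01]
 [-2.960e+01 -2.950e+01]]
knob [0.59003963 0.13381975 0.067     ] [ 39.9 119.3]
knob [ 0.57255734 -0.10217328  0.067     ] [  40.8 -117.4]
158 140 148 [0.5487211  0.30290648]
165 138 146 [0.52893277 0.30787746]
172 137 145 [0.50922589 0.31004413]
178 136 144 [0.49238327 0.31229337]
[0.4510438  0.31654855 0.11886626]
```

Request:
{"op": "apply_moves", "data": {"series": [[[-0.6,0.05,-2.9],[0,0,0]],[[0,0,-2.9],[0,0,0]],[[0,0,-2.9],[0,0,0]],[[0,0,-0.5],[0,0,0]],[[0,0,0],[0,0,0]]]}}

```text
time: 17.85
eef_pos: [0.4447, 0.3151, 0.0259]
ee_rot: [-0.001, 0.062, 0.998, -0.001]
contact_force: [-0.3, 0.2, 0.3]
gripper_width: 0.602
grip_force: 0.0
```

Request:
{"op": "apply_moves", "data": {"series": [[[0,0,-0.2],[0,0,0]],[[0,0,0],[0,0,0]],[[0,0,0],[0,0,0]],[[0,0,0],[0,0,0]],[[0,0,0],[0,0,0]]], "claw": -1, "grip_force": 60}}

```text
time: 18.35
eef_pos: [0.4461, 0.3167, 0.0258]
ee_rot: [0.001, 0.061, 0.998, 0.001]
contact_force: [-0.3, -2.1, 7.0]
gripper_width: 0.277
grip_force: 59.7
```

Request:
{"op": "apply_moves", "data": {"series": [[[0,0,4],[0,0,0]],[[0,0,4],[0,0,0]],[[1.0,-2.727,0.1],[0,0,-0.1385]],[[1.0,-2.727,0.1],[0,0,-0.1385]],[[1.0,-2.727,0.1],[0,0,-0.1385]],[[1.0,-2.727,0.1],[0,0,-0.1385]],[[1.0,-2.727,0.1],[0,0,-0.1385]],[[1.0,-2.727,0.1],[0,0,-0.1385]],[[1.0,-2.727,0.1],[0,0,-0.1385]],[[1.0,-2.727,0.1],[0,0,-0.1385]],[[1.0,-2.727,0.1],[0,0,-0.1385]],[[1.0,-2.727,0.1],[0,0,-0.1385]],[[1.0,-2.727,0.1],[0,0,-0.1385]],[[0,0,0],[0,0,0]],[[0,0,0],[0,0,0]]]}}

```text
time: 19.85
eef_pos: [0.5546, 0.0158, 0.1153]
ee_rot: [-0.0, 0.733, 0.68, -0.0]
contact_force: [0.1, -0.0, -3.3]
gripper_width: 0.271
grip_force: 60.8
```

```bash
python3 - <<'E'
from h import *
s=env.read_state(); print(s['eef_pos'],s['ee_rot'],s['contact_force'])
f=grab('top'); g=grab('side')
a=cv2.resize(f['image'][110:220,170:320],None,fx=5,fy=5,interpolation=cv2.INTER_CUBIC)
b=cv2.resize(g['image'][140:250,215:325],None,fx=5,fy=5,interpolation=cv2.INTER_CUBIC)
cv2.imwrite('pics/c4.png',a); cv2.imwrite('pics/s4.png',b)
E
```

```text
[0.55456019 0.01581594 0.11532541] [-3.10024261e-04  7.33424868e-01  6.79770447e-01 -8.19755672e-05] [ 0.06633664 -0.01303089 -3.26925701]
```

View pics/c4.png

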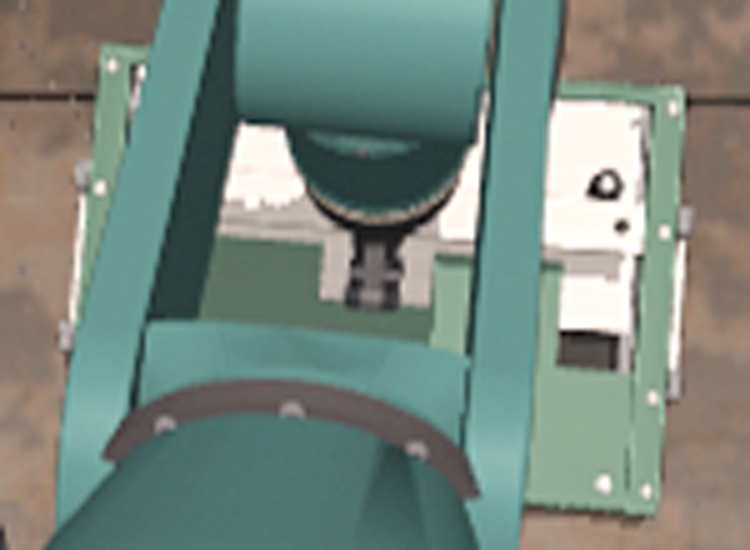

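The right end of the bar shows its hole at (621,226) and its end edge near x=633. I'll measure against the case frame.

```bash
python3 - <<'E'
from h import *
f=grab('top')
cp=lambda x,y:((x+.5)/5-.5+170,(y+.5)/5-.5+110)
th=-.0755;R=np.array([[np.cos(th),-np.sin(th)],[np.sin(th),np.cos(th)]]);t=np.array([.541,.018])
c=lambda p,z:((ray(f,*cp(*p),z)[:2]-t)@R*1000).round(1)
print('hole',c((621,226),.0965),'end',c((634,228),.0965)); print('tcp',((env.read_state()['eef_pos'][:2]-t)@R*1000).round(1))
for p in [(436,254),(558,262),(555,363)]: print('deck',c(p,.046))
print('knob R',c((607,182),.067))
g=cv2.cvtColor(f['image'],cv2.COLOR_BGR2GRAY)
for u in [265,288,290,292]: print(u,list(g[148:172,u]))
E
```

```text
hole [  13.3 -124.2] end [  12.8 -130.9]
tcp [13.   0.1]
deck [ -1.  -30.3]
deck [ -0.  -96.2]
deck [-54.8 -98.7]
knob R [  41.6 -117.7]
265 [np.uint8(113), np.uint8(89), np.uint8(34), np.uint8(40), np.uint8(43), np.uint8(45), np.uint8(40), np.uint8(43), np.uint8(48), np.uint8(53), np.uint8(61), np.uint8(76), np.uint8(87), np.uint8(91), np.uint8(98), np.uint8(115), np.uint8(129), np.uint8(129), np.uint8(131), np.uint8(132), np.uint8(134), np.uint8(136), np.uint8(137), np.uint8(139)]
288 [np.uint8(9), np.uint8(20), np.uint8(218), np.uint8(254), np.uint8(252), np.uint8(250), np.uint8(250), np.uint8(251), np.uint8(252), np.uint8(252), np.uint8(254), np.uint8(239), np.uint8(188), np.uint8(182), np.uint8(185), np.uint8(187), np.uint8(185), np.uint8(180), np.uint8(226), np.uint8(253), np.uint8(251), np.uint8(250), np.uint8(251), np.uint8(250)]
290 [np.uint8(85), np.uint8(8), np.uint8(223), np.uint8(255), np.uint8(251), np.uint8(251), np.uint8(251), np.uint8(252), np.uint8(253), np.uint8(253), np.uint8(253), np.uint8(237), np.uint8(174), np.uint8(169), np.uint8(185), np.uint8(186), np.uint8(187), np.uint8(183), np.uint8(229), np.uint8(253), np.uint8(251), np.uint8(250), np.uint8(251), np.uint8(251)]
292 [np.uint8(62), np.uint8(14), np.uint8(219), np.uint8(254), np.uint8(253), np.uint8(245), np.uint8(197), np.uint8(125), np.uint8(190), np.uint8(243), np.uint8(254), np.uint8(255), np.uint8(236), np.uint8(165), np.uint8(184), np.uint8(185), np.uint8(184), np.uint8(181), np.uint8(228), np.uint8(254), np.uint8(251), np.uint8(251), np.uint8(252), np.uint8(251)]
```

View pics/s4.png

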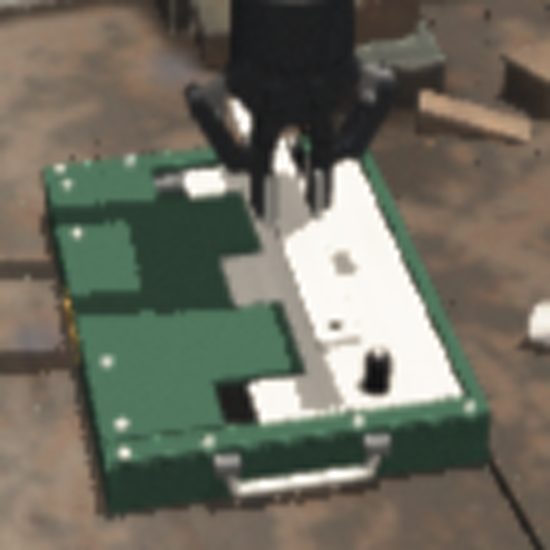

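Bar centre is at about x=13.2 in the case frame, 3 to 4 mm left of centre. I'll shift it forward and right, then lower it.

Request:
{"op": "apply_moves", "data": {"series": [[[0.24,-0.22,-1.0],[0,0,0]],[[0,0,-1.5],[0,0,0]],[[0,0,-1.0],[0,0,0]],[[0,0,-0.4],[0,0,0]],[[0,0,0],[0,0,0]],[[0,0,-0.3],[0,0,0]],[[0,0,-0.3],[0,0,0]],[[0,0,0],[0,0,0]]]}}

```text
time: 20.8
eef_pos: [0.5572, 0.014, 0.0702]
ee_rot: [-0.0, 0.733, 0.68, -0.0]
contact_force: [-0.7, -0.6, -3.6]
gripper_width: 0.277
grip_force: 60.8
```

Request:
{"op": "apply_moves", "data": {"series": [[[0,0,-0.2],[0,0,0]],[[0,0,-0.1],[0,0,0]],[[0,0,-0.1],[0,0,0]],[[0,0,0],[0,0,0]]]}}

```text
time: 21.2
eef_pos: [0.5572, 0.0141, 0.0662]
ee_rot: [-0.0, 0.733, 0.68, -0.0]
contact_force: [-0.0, -0.2, -4.4]
gripper_width: 0.277
grip_force: 60.8
```

Request:
{"op": "apply_moves", "data": {"series": [[[0,0,-0.1],[0,0,0]],[[0,0,-0.05],[0,0,0]],[[0,0,0],[0,0,0]]]}}

```text
time: 21.5
eef_pos: [0.5573, 0.0141, 0.0649]
ee_rot: [0.0, 0.733, 0.68, 0.0]
contact_force: [-0.3, 0.1, -2.4]
gripper_width: 0.28
grip_force: 61.0
```

Request:
{"op": "apply_moves", "data": {"series": [[[0,0,0],[0,0,0]],[[0,0,0],[0,0,0]],[[0,0,0],[0,0,0]],[[-0.2,0.015,0],[0,0,0]],[[-0.1,0.007,0],[0,0,0]],[[-0.1,0.007,0],[0,0,0]]], "claw": -0.25}}

```text
time: 22.1
eef_pos: [0.5538, 0.0143, 0.0649]
ee_rot: [0.0, 0.733, 0.68, 0.0]
contact_force: [1.3, -0.0, -1.7]
gripper_width: 0.375
grip_force: 0.8
```

Request:
{"op": "apply_moves", "data": {"series": [[[-0.1,0.007,0],[0,0,0]],[[-0.1,0.007,0],[0,0,0]],[[0,0,0],[0,0,0]]]}}

```text
time: 22.4
eef_pos: [0.5519, 0.0145, 0.065]
ee_rot: [0.0, 0.733, 0.68, 0.0]
contact_force: [2.6, 0.6, -2.1]
gripper_width: 0.379
grip_force: 1.5
```

Request:
{"op": "apply_moves", "data": {"series": [[[-0.1,0.007,0],[0,0,0]],[[-0.1,0.007,0],[0,0,0]],[[0,0,0],[0,0,0]]]}}

```text
time: 22.7
eef_pos: [0.5518, 0.0145, 0.0654]
ee_rot: [0.002, 0.733, 0.68, 0.002]
contact_force: [7.9, -0.6, -2.7]
gripper_width: 0.377
grip_force: 3.3
```

The bar has stopped against the deck edge at about 8 N. I'll ease off, lift away, and look.

Request:
{"op": "apply_moves", "data": {"series": [[[0.2,-0.015,0],[0,0,0]],[[0.2,-0.015,0],[0,0,0]],[[0,0,0],[0,0,0]],[[0,0,1.0],[0,0,0]],[[0,0,4],[0,0,0]],[[0,0,4],[0,0,0]],[[0,4.5,1],[0,0,0]],[[0,4.5,1],[0,0,0]],[[0,4.5,1],[0,0,0]],[[0,4.5,0],[0,0,0]],[[-0.5,4.5,0],[0,0,0]],[[-0.5,4.5,0],[0,0,0]],[[-0.5,4.5,0],[0,0,0]],[[-0.5,4.5,0],[0,0,0]],[[0,0,0],[0,0,0]]]}}

```text
time: 24.2
eef_pos: [0.5315, 0.3795, 0.1853]
ee_rot: [-0.001, 0.732, 0.682, 0.001]
contact_force: [-0.5, -0.4, -0.1]
gripper_width: 0.371
grip_force: 0.0
```

```bash
python3 - <<'E'
from h import *
f=grab('top')
a=cv2.resize(f['image'][112:202,178:314],None,fx=5.5,fy=5.5,interpolation=cv2.INTER_CUBIC)
cv2.imwrite('pics/c5.png',a)
E
```

View pics/c5.png

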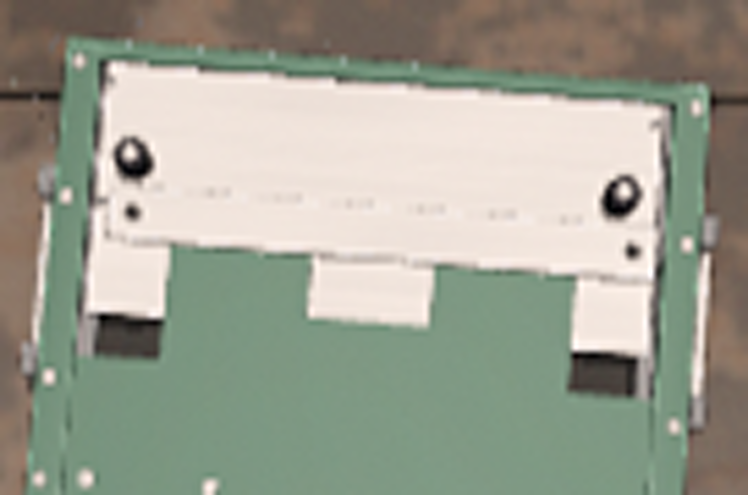

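The bar lies along the deck edge, with holes at (132,211) and (632,251) and no visible gap. I'll do one numeric check before handing in.

```bash
python3 - <<'E'
from h import *
f=grab('top')
cp=lambda x,y:((x+.5)/5.5-.5+178,(y+.5)/5.5-.5+112)
th=-.0755;R=np.array([[np.cos(th),-np.sin(th)],[np.sin(th),np.cos(th)]]);t=np.array([.541,.018])
c=lambda p,z:((ray(f,*cp(*p),z)[:2]-t)@R*1000).round(1)
print('holes',c((132,211),.046),c((632,251),.046),'knobs',c((135,155),.067),c((623,192),.067))
print('deck edge',c((170,241),.046),c((310,252),.046),c((436,262),.046),c((574,273),.046))
E
```

```text
holes [ 15.3 120.9] [  15.4 -125.7] knobs [ 39.1 119.1] [  40.2 -117.4]
deck edge [  1.9 100.9] [ 2.1 31.9] [  2.2 -30.2] [  2.2 -98.1]
```

```bash
python3 - <<'E'
from h import *
f=grab('top')['image'].astype(int); o=cv2.imread('pics/top0.png').astype(int)
# red channel, columns across deck edge (slots, deck) before / after
for u in [196,215,225,265,275,285]:
    for n,i in (('before',o),('after',f)): print(u,n,list(map(int,i[150:166,u,2])))
E
```

```text
196 before [211, 168, 218, 248, 247, 247, 246, 247, 247, 245, 246, 250, 252, 236, 191, 186]
196 after [245, 242, 242, 241, 241, 243, 245, 245, 244, 243, 242, 241, 240, 241, 241, 239]
215 before [249, 246, 245, 244, 245, 249, 227, 148, 121, 125, 125, 125, 126, 126, 128, 127]
215 after [242, 242, 242, 242, 242, 248, 219, 109, 119, 121, 122, 122, 121, 124, 123, 123]
225 before [251, 245, 243, 243, 243, 244, 249, 227, 147, 125, 125, 128, 127, 128, 127, 128]
225 after [241, 241, 241, 242, 242, 244, 232, 190, 144, 121, 122, 125, 124, 124, 124, 125]
265 before [232, 223, 250, 247, 247, 248, 249, 249, 250, 253, 229, 148, 126, 129, 130, 130]
265 after [239, 238, 242, 241, 240, 239, 240, 241, 242, 247, 220, 111, 125, 126, 126, 126]
275 before [246, 227, 223, 249, 247, 247, 249, 249, 249, 250, 252, 223, 122, 127, 130, 130]
275 after [241, 242, 242, 243, 243, 242, 242, 243, 244, 247, 229, 164, 123, 126, 126, 125]
285 before [252, 253, 253, 248, 246, 247, 249, 249, 248, 248, 248, 247, 248, 247, 245, 246]
285 after [242, 243, 243, 245, 243, 243, 243, 244, 245, 245, 248, 215, 204, 249, 246, 245]
```

```bash
python3 -c "
from bench import env
print(env.finish_job())"
```

```text
the job is handed in; nothing more can be done
None
```

The cover is fully home with both knobs within about 1 mm of their home position in the last picture, the bar lies flush along the deck edge to within about 1 mm, the file was not touched, and I handed the job in at about 24 s; the interface returned no verdict.

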